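# Wind the kitchen timer and set it to the clip

### The job

Set the wind-up kitchen timer using only a fingertip: push its pointer arm clockwise all the way round to the end stop, then push it back anticlockwise until it points at the little clip on the rim of the dial. Do not pinch the arm, lift or shove the timer, or slide the clip; leave everything else where it stands and finish with the hand clear.

Things in the scene. Friction and masses are not known exactly. Their poses are not given: they have to be found in the camera images.
- timer: wind-up kitchen timer, a flat round white plastic drum 184 mm across lying on rubber feet on the boards, dial face up, 0.75 to 1.25 kg, loose (a shove of some 6 N or more may slide it). Origin: centre of its underside; z up along the dial's axis. The dial face is 40 mm above the boards. The arm sweeps 252 degrees, symmetric about the timer's own +x; the unused gap faces its own -x
- pointer (a joint): angle of the timer's pointer arm, 0 to 4.4 rad, growing clockwise seen from above; 4.4 is the clockwise end stop (fully wound), 0 the other stop. The arm points at angle 2.2 - value from the timer's own +x (anticlockwise positive). It turns stiffly (about 1 N at the tip), stays where it is left and has no spring
- pointer_push (a point): point in the middle of the pointer arm, 55 mm from the dial's axis, 60 mm above the boards; x along the arm to its tip, z up. The black arm is an upright bar 12 mm thick (6 mm at its last 10 mm), reaching 76 mm from the axis; its side faces run from 48 to 72 mm above the boards and from 12 to 66 mm from the axis, its top edge is at 74 mm. Two thin steel posts 26 mm from the axis mark the end stops
- pointer_tip (a point): tip of the pointer arm, 76 mm from the dial's axis, 60 mm above the boards; axes as pointer_push
- clip (a joint): position of the clip on the rim, same zero and sense as the pointer's: equal values mean that the arm points at the middle of the clip. The clip can be slid, but should not be
- clip_mark (a point): middle of the top of the small black plastic clip on the dial's rim, 18 mm wide along the rim, standing 12 mm above the dial (top 52 mm above the boards), reaching from 80 to 100 mm from the axis; point 86 mm from the axis, x radially outward, z up
- face_ccw: the arm's side face on its anticlockwise side (seen from above), the one to push for winding clockwise; origin on the dial's axis at 40 mm height, x along the arm
- face_cw: the arm's side face on its clockwise side, the one to push for turning back anticlockwise; origin on the dial's axis at 40 mm height, x along the arm
- jar: glass jar with a screw-top lid, 72 mm across, 90 mm tall, standing beside the timer; origin: centre of its underside. Leave it alone
- tin: tea tin, 62 mm across, 75 mm tall, standing beside the timer; origin: centre of its underside. Leave it alone
- eggcup: white egg cup, 48 mm across, 55 mm tall, standing beyond the timer; origin: centre of its underside. Leave it alone
- mug: blue mug, 80 mm across, 90 mm tall, to the right; origin: centre of its underside. Leave it alone
- spatula: wooden spatula, 280 mm long, lying on the right; origin: middle of its length, on the boards. Leave it alone
- bowl: small white bowl, 110 mm across, 45 mm tall, far left; origin: centre of its underside. Leave it alone

How it is judged:
On the way:
1. the pointer arm has been pushed clockwise to its end stop (within 0.12 rad) (value of joint pointer above 4.28 rad), for 0.05 s.
At the end, for the whole second after the job is handed in: the pointer arm rests, its tip pointing within the clip's 18 mm width (9 mm to either side of its middle), and the timer lies flat and still (y of pointer_tip in the frame of clip_mark between -0.009 and 0.009 m and x of pointer_tip in the frame of clip_mark above -0.03 m and velocity of joint pointer between -0.05 and 0.05 rad/s and angle between timer's own z axis and vertical below 0.05 rad and linear speed of timer below 0.01 m/s); the robot touches nothing.
It fails at once if the arm is pinched (fingers press on both of its side faces at once) (contact force between the fingers and face_ccw above 0.5 N and contact force between the fingers and face_cw above 0.5 N).
It fails at once if the timer is lifted or tipped (8 mm, 0.1 rad) (height (world z) of timer above 0.008 m or angle between timer's own z axis and vertical above 0.1 rad).
It fails at once if the timer is shoved more than 20 mm (distance of timer from where it was at the start of the episode above 0.02 m).
It fails at once if the clip is moved more than 20 mm from its place (distance of clip_mark from where it was at the start of the episode above 0.02 m).
It fails at once if one of the other things is moved by more than 25 mm (distance of any of jar, tin, eggcup, mug, spatula, bowl from where it was at the start of the episode above 0.025 m).
It also fails if it takes over 58 s, if anything falls off the work surface, if the arm or the gripper's body presses on something with over 40 N, if the wrist force passes 120 N, or if a joint passes its speed limit or range.

### The arm

A 6-joint arm with a two-finger parallel gripper is mounted at the origin on the work surface. World frame = base frame: x ahead of the robot, y to its left, z up, the work surface at z = 0. Lengths are in m, angles in rad, forces in N, time in s.
With the tool pointing down it reaches from about 0.375 to 0.9 m from the base axis. Payload 3.1 kg.
Tool frame: the origin (TCP) lies between the finger pads; the fingertips stand 8 mm ahead of it and the grasp point (between the pads) lies 11 mm behind it; z points along the fingers, y is the line along which they close (so a half turn about z gives the same grasp; the last joint's range is limited). The gripper opens to 87 mm and grips with 3 to 60 N. Pads are 19 mm wide; open, the fingers measure 117 mm over their backs; the gripper's body (75 mm by 190 mm) begins 51 mm behind the grasp point.
Start: joints at [0.934, 0.527, 1.433, -0, 1.181, -0.178], TCP at [0.276, 0.561, 0.231] pointing down, gripper open.
Joint ranges: [-3.08, 3.08], [-0.75, 2.2], [0.22, 2.44], [-1.43, 4.57], [0, 2.65], [-2.85, 2.85]. Speed limits (rad/s): [2.79, 2.79, 3.14, 3.14, 3.14, 3.14].

### API

Orientations are given as a unit quaternion [x, y, z, w].
In Python, from rig import robot gives the robot as it stands.
- The arm moves only by the tool move_arm, never from a script. Its argument "motion" is text: rows parted by semicolons, each of 5 numbers parted by spaces: the opening, from -1 (shut) to 1 (fully open), then the shift along the tool's x, y, z normalised to -1 to 1, where 1 is 0.2 m, then the turn about the tool's z normalised to -1 to 1, where 1 is pi rad. A call has 1 to 12 rows; each row is the pose to reach, as a shift and turn from the pose commanded when the call began, along the tool's axes at that moment, turning the shorter way round; what a row does not reach only later rows make up. A row lasts 1/12 s, in which the tool goes at most 41.7 mm and 7.16 degrees, less where a joint would pass 70% of its speed; a pose out of reach is approached as far as the arm can. A call with a number of a shift or a turn outside -1 to 1 is refused whole. A call with a gripper value outside its range is refused whole. The fingers move at their own pace and stop on an object; "newtons" is the grip in N (left out, the last holds). Time passes only in rows, so rows that repeat a pose let the fingers close. It gives the time, the measured TCP pose, the force, the opening and the grip force at its end, in the units of the state.
- robot.get_obs(): the state, without advancing time (a new reading comes with each control period).
- robot.camera(name): name is "scene" or "top" or "wrist"; returns (picture, depth): 400x640x3 uint8, red, green, blue; 400x640 float32, m along the optical axis (not along the pixel's ray), 0 where there is no reading.
- robot.camera_model(name): a dict with "mtx" (3x3 intrinsics, pixels), "position" and "attitude" of the camera in the world. Camera axes: x right, y down, z forward; pixel columns grow to the right and rows downward; lengths in m; the calibration is good to about 2 mm. The wrist camera is an equidistant fisheye: a pixel r from the principal point sees the ray r / f radians off the axis. A picture is of the moment at which its call begins: read the wrist's pose just before it. camera_model takes no time and is no camera call; for the wrist camera it gives the pose at the moment of the call.
- robot.hand_in(): hands the job in; it is judged then, once.
The state is a dict: "time": time; "q": joint angles; "joint_velocities": joint speeds; "joint_torque": joint torques, N m; "position": TCP position; "tool_rot": TCP orientation; "ft_force": force on the tool from outside, world axes, zero at the start; "moment": the same for the moment, N m; "grip_width": finger opening in m; "grip_force": force on a finger pad.
Only numpy, scipy, OpenCV 4.12 (cv2) and the standard library are available. Lean on these libraries where they do the work, as an engineer would, in place of code of your own. Each camera call takes 0.05 s, during which the arm holds its last target. There are 200 camera calls.

## Working session

There is one attempt and no reset: what is moved stays moved. The work goes in short steps, Python scripts to look and compute and a tool call to move; the robot and the scene stay as the last step left them, time stands still between calls to the robot, and variables do not carry over. Pictures are saved under pics/ and viewed, at most 10 in all, crops included, and the job is handed in when it is done.

Besides the shell and the picture viewer there is one more tool, called by a JSON object that holds its "api" and its "payload", one argument or row to a line. move_arm: Moves the arm, as the interface text tells. Its arguments: {"type":"object","properties":{"motion":{"type":"string"},"newtons":{"type":"number"}},"required":["motion"]}

```bash
mkdir -p pics; cat > h.py <<'E'
import numpy as np, cv2
from scipy.spatial.transform import Rotation as R
from rig import robot
def rot(a):
    a=np.array(a,float); return a if a.shape==(3,3) else R.from_quat(a).as_matrix()
def toplane(m,uv,z):
    K=np.array(m['mtx']);uv=np.atleast_2d(uv).astype(float)
    d=np.c_[(uv[:,0]-K[0,2])/K[0,0],(uv[:,1]-K[1,2])/K[1,1],np.ones(len(uv))]@rot(m['attitude']).T
    p=np.array(m['position']); return p+d*((z-p[2])/d[:,2])[:,None]
E
python3 - <<'E'
from h import *
o=robot.get_obs();print(o['time'],o['position'],o['tool_rot'],o['grip_width'])
for n in['top','scene']:
    p,d=robot.camera(n);cv2.imwrite(f'pics/{n}0.png',p[:,:,::-1]);np.savez(f'{n}0.npz',p=p,d=d);m=robot.camera_model(n);print(n,m)
E
```

```text
0.0 [0.27579124 0.56007615 0.22958678] [ 2.26920259e-01  9.73912758e-01 -9.77460133e-04 -4.24382022e-04] 0.0872597035933701
top {'mtx': array([[401.63690588,   0.        , 320.85821701],
       [  0.        , 401.63690588, 199.39838298],
       [  0.        ,   0.        ,   1.        ]]), 'position': array([ 0.35612715, -0.04794738,  1.06935622]), 'attitude': array([ 0.7066577 , -0.69811224,  0.082957  , -0.0799521 ])}
scene {'mtx': array([[377.22949491,   0.        , 319.30834811],
       [  0.        , 377.22949491, 199.29529476],
       [  0.        ,   0.        ,   1.        ]]), 'position': array([ 1.17543103, -0.26630168,  0.85572543]), 'attitude': array([ 0.77961495,  0.5287471 , -0.19564446, -0.27267248])}
```

View pics/top0.png

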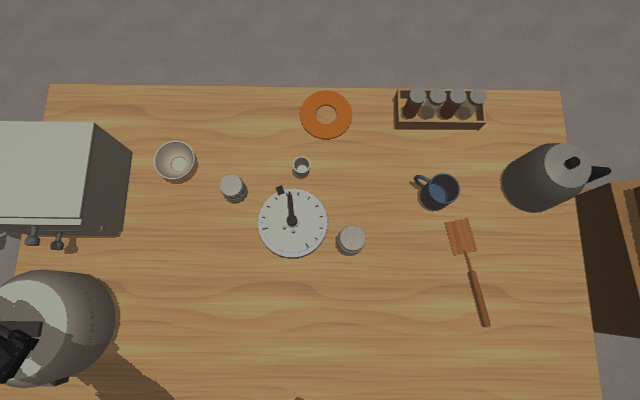

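View pics/scene0.png

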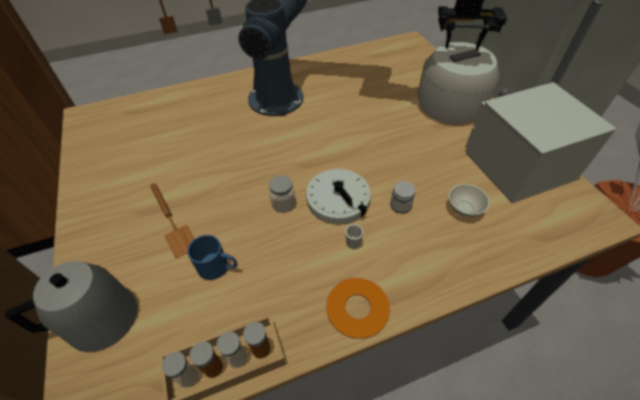

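The top view shows the timer drum centred near (293,222), its arm pointing up with the tip near (290,194), the clip at (280,190), the jar at (351,239), the tin at (232,187) and the egg cup at (301,167). I'll measure these and zoom in.

```bash
python3 - <<'E'
from h import *
z=np.load('top0.npz');p=z['p'];m=robot.camera_model('top')
hsv=cv2.cvtColor(p,cv2.COLOR_RGB2HSV)
x0,y0=245,175
c=hsv[y0:270,x0:370]
mask=((c[...,1]<60)&(c[...,2]>110)).astype(np.uint8)
cs,_=cv2.findContours(mask,cv2.RETR_EXTERNAL,cv2.CHAIN_APPROX_NONE)
k=max(cs,key=cv2.contourArea);hull=cv2.convexHull(k)
e=cv2.fitEllipse(hull[:,0].astype(np.float32));print('drum',e)
cpx=np.array(e[0])+[x0,y0]; C=toplane(m,cpx,0.04)[0];print(C)
dk=((hsv[...,2]<75)).astype(np.uint8)
dk[:180]=0;dk[262:]=0;dk[:,:255]=0;dk[:,330:]=0
n,l,s,ce=cv2.connectedComponentsWithStats(dk)
for i in range(1,n):
    if s[i,4]>3:print(s[i],ce[i],toplane(m,ce[i],0.05)[0][:2]-C[:2])
for nm,uv,h in[('jar',(351,237),.09),('tin',(232,183),.075),('egg',(301,163),.055)]:print(nm,toplane(m,uv,h)[0])
cv2.imwrite('pics/crop.png',cv2.resize(p[175:265,245:375,::-1],None,fx=6,fy=6,interpolation=cv2.INTER_CUBIC))
E
```

```text
drum ((47.18537902832031, 47.53361511230469), (68.19482421875, 70.15658569335938), 66.16197967529297)
[0.53548568 0.02279669 0.04      ]
[276 186   8   9  49] [279.46938776 189.79591837] [0.08476427 0.03503891]
[287 192  10  35 185] [290.75675676 212.0972973 ] [0.02556682 0.00376855]
jar [ 0.4926331  -0.12578741  0.09      ]
tin [0.63019186 0.17753294 0.075     ]
egg [0.69302771 0.00286916 0.055     ]
```

View pics/crop.png

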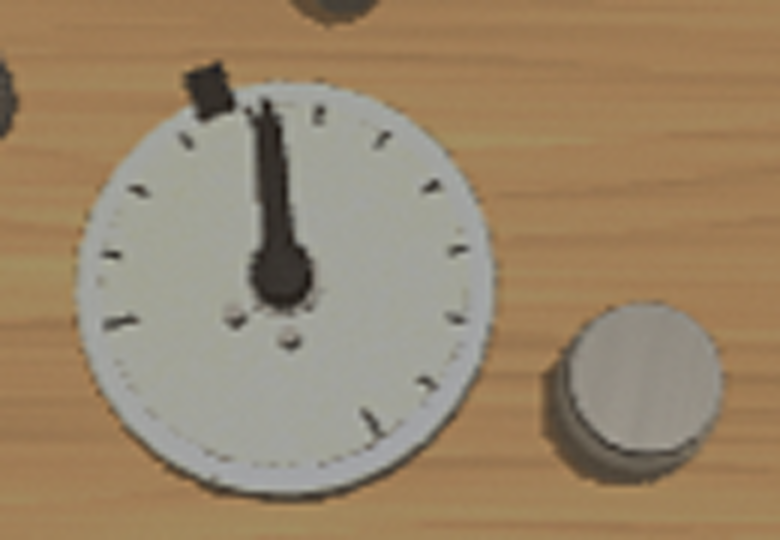

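Crop: clip at (210,92), arm tip at (265,105), hub at (282,275), end-stop posts at (235,315) and (290,340), and long end ticks at (120,322) and (372,422). I'll check the dial centre and compute the angles.

```bash
python3 - <<'E'
from h import *
m=robot.camera_model('top')
f=lambda u,v,z:toplane(m,(245+(u+.5)/6-.5,175+(v+.5)/6-.5),z)[0][:2]
C=np.array([.5355,.0228]);H=f(282,275,.074);print('hub',H)
for C in (C,H):
  for n,u,v,z in[('clip',210,92,.052),('tip',266,102,.074),('t0',120,322,.04),('t1',372,422,.04),('pA',235,315,.06),('pB',290,340,.06)]:
    w=f(u,v,z)-C;print(n,w.round(4),np.hypot(*w).round(4),np.degrees(np.arctan2(w[1],w[0])).round(1))
z=np.load('scene0.npz');ms=robot.camera_model('scene')
# scene check: dial ellipse
p=z['p'];h=cv2.cvtColor(p,cv2.COLOR_RGB2HSV)[160:230,298:378]
mk=((h[...,1]<60)&(h[...,2]>150)).astype(np.uint8)
d=np.load('top0.npz')['d'];K=m['mtx']
vv,uu=np.mgrid[175:270,250:340]
dd=d[175:270,250:340];P=np.stack([(uu-K[0,2])/K[0,0]*dd,(vv-K[1,2])/K[1,1]*dd,dd],-1).reshape(-1,3)@rot(m['attitude']).T+m['position']
s=P[(abs(P[:,2]-.04)<.006)];print('depth dial',len(s),cv2.minEnclosingCircle(s[:,:2].astype(np.float32)))
s=P[(P[:,2]>.062)&(np.hypot(*(P[:,:2]-C).T)<.09)];print('arm z',np.median(s[:,2]),s[:,:2].min(0),s[:,:2].max(0))
o=robot.get_obs();M=rot(o['tool_rot']);print(M.round(3))
E
```

```text
hub [0.53493476 0.02212291]
clip [0.0839 0.0345] 0.0907 22.4
tip [0.0741 0.0082] 0.0746 6.3
t0 [-0.0159  0.071 ] 0.0727 102.6
t1 [-0.0577 -0.0385] 0.0694 -146.3
pA [-0.0155  0.0197] 0.0251 128.1
pB [-0.0259 -0.0039] 0.0261 -171.5
clip [0.0845 0.0352] 0.0915 22.6
tip [0.0747 0.0089] 0.0752 6.8
t0 [-0.0153  0.0716] 0.0733 102.1
t1 [-0.0571 -0.0378] 0.0685 -146.5
pA [-0.0149  0.0204] 0.0253 126.2
pB [-0.0253 -0.0032] 0.0255 -172.8
depth dial 3503 ((0.5267825722694397, 0.0022458259481936693), 0.11563419550657272)
arm z 0.0731324838707097 [0.51215853 0.01127522] [0.61273644 0.03634778]
[[-0.897  0.442 -0.001]
 [ 0.442  0.897 -0.002]
 [ 0.    -0.002 -1.   ]]
```

{"api": "move_arm", "payload": {
  "motion": "-1 -0.835 -0.535 0 0;-1 -0.835 -0.535 0 0;-1 -0.835 -0.535 0 0;-1 -0.835 -0.535 0 0;-1 -0.835 -0.535 0 0;-1 -0.835 -0.535 0 0",
  "newtons": 5
}}

```text
time: 0.6
position: [0.3812, 0.3862, 0.2302]
tool_rot: [0.229, 0.973, -0.002, 0.0]
ft_force: [-0.6, 0.4, -0.4]
grip_width: 0.055
grip_force: 0.0
```

{"api": "move_arm", "payload": {
  "motion": "-1 -0.835 -0.535 0 0;-1 -0.835 -0.535 0 0;-1 -0.835 -0.535 0 0;-1 -0.835 -0.535 0 0;-1 -0.835 -0.535 0 0;-1 -0.835 -0.535 0 0"
}}

```text
time: 1.1
position: [0.4848, 0.217, 0.2305]
tool_rot: [0.23, 0.973, -0.001, 0.001]
ft_force: [0.5, 0.5, 0.1]
grip_width: 0.0148
grip_force: 0.0
```

```bash
cat >> h.py <<'E'
C=np.array([.535,.0225])
def tgt(phi,side,off,r=.052):
    "TCP xy beside an arm at phi deg; side +1 = ccw side; off = sideways distance of centre"
    a=np.radians(phi);u=np.array([np.cos(a),np.sin(a)]);return C+r*u+side*off*np.array([-u[1],u[0]])
def rows(ts):
    o=robot.get_obs();M=rot(o['tool_rot']);p=np.array(o['position']);psi=np.degrees(np.arctan2(M[1,1],M[0,1]))
    print('t',o['time'],'p',p.round(4),'psi',psi.round(1),'q',np.round(o['q'],2),'F',np.round(o['ft_force'],2),'w',round(o['grip_width'],4))
    for x,y,z,ps in ts:
        s=M.T@(np.array([x,y,z])-p)/.2;t=((psi-ps+180)%360-180)/180
        print('%.3f %.3f %.3f %.3f'%(*s,t))
E
python3 - <<'E'
from h import *
rows([(*tgt(10,1,.022),.23,10),(*tgt(10,1,.022),.11,10),(*tgt(10,1,.022),.062,10)])
E
```

```text
t 1.1 p [0.4848 0.217  0.2305] psi 63.5 q [ 0.21  0.4   1.67 -0.    1.07 -0.89] F [0.51 0.46 0.09] w 0.0148
-0.802 -0.515 0.005 0.297
-0.801 -0.515 0.605 0.297
-0.800 -0.515 0.845 0.297
```

{"api": "move_arm", "payload": {
  "motion": "-1 -0.8 -0.515 0 0.297;-1 -0.8 -0.515 0 0.297;-1 -0.8 -0.515 0 0.297;-1 -0.8 -0.515 0 0.297;-1 -0.8 -0.515 0 0.297;-1 -0.8 -0.515 0 0.297;-1 -0.8 -0.515 0 0.297;-1 -0.8 -0.515 0 0.297;-1 -0.8 -0.515 0.3 0.297;-1 -0.8 -0.515 0.6 0.297;-1 -0.8 -0.515 0.6 0.297;-1 -0.8 -0.515 0.6 0.297"
}}

```text
time: 2.1
position: [0.5731, 0.0595, 0.1032]
tool_rot: [0.641, 0.768, -0.005, -0.007]
ft_force: [-1.8, 0.4, -0.1]
grip_width: 0.0001
grip_force: 0.0
```

```bash
python3 - <<'E'
from h import *
p,d=robot.camera('wrist');cv2.imwrite('pics/w1.png',p[:,:,::-1])
t=[(*tgt(10,1,.022),.062,10)]
for ph in np.arange(5,-31,-5): t.append((*tgt(ph,1,.0155),.062,ph))
rows(t)
E
```

```text
t 2.15 p [0.5755 0.0593 0.1067] psi 10.3 q [-0.09  0.64  1.65  0.    0.87 -0.27] F [0.5  0.39 0.99] w 0.0005
-0.037 0.031 0.223 0.002
-0.092 0.036 0.223 0.030
-0.116 0.040 0.223 0.057
-0.139 0.041 0.222 0.085
-0.163 0.041 0.222 0.113
-0.187 0.038 0.222 0.141
-0.210 0.033 0.222 0.169
-0.232 0.027 0.222 0.196
-0.255 0.018 0.222 0.224
```

View pics/w1.png

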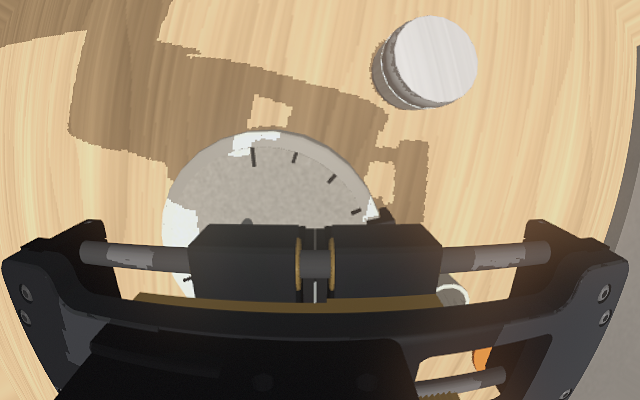

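The wrist view shows the closed fingers over the upper edge of the dial, with the clip just to their right at (385,215) and the jar clear at (430,55). Next I descend and start pushing.

{"api": "move_arm", "payload": {
  "motion": "-1 -0.037 0.031 0.1 0;-1 -0.037 0.031 0.223 0;-1 -0.037 0.031 0.223 0;-1 -0.092 0.036 0.223 0.03;-1 -0.116 0.04 0.223 0.057;-1 -0.139 0.041 0.223 0.085;-1 -0.163 0.041 0.223 0.113;-1 -0.187 0.038 0.223 0.141;-1 -0.21 0.033 0.223 0.169;-1 -0.232 0.027 0.223 0.196;-1 -0.255 0.018 0.223 0.224;-1 -0.255 0.018 0.223 0.224"
}}

```text
time: 3.15
position: [0.5933, 0.0084, 0.0691]
tool_rot: [0.867, 0.499, 0.002, 0.001]
ft_force: [-0.5, -0.4, 0.6]
grip_width: 0.0005
grip_force: 0.0
```

```bash
python3 - <<'E'
from h import *
rows([(*tgt(ph,1,.0155),.062,ph) for ph in np.arange(-35,-91,-5)])
p,d=robot.camera('top');cv2.imwrite('pics/t2.png',cv2.resize(p[165:275,235:375,::-1],None,fx=5,fy=5))
E
```

```text
t 3.15 p [0.5933 0.0084 0.0691] psi -30.1 q [-0.17  0.71  1.64  0.    0.79  0.35] F [-0.46 -0.38  0.57] w 0.0005
-0.030 -0.022 0.035 0.027
-0.054 -0.018 0.035 0.055
-0.077 -0.017 0.035 0.083
-0.101 -0.017 0.035 0.110
-0.124 -0.019 0.035 0.138
-0.148 -0.024 0.035 0.166
-0.170 -0.030 0.035 0.194
-0.193 -0.039 0.035 0.222
-0.214 -0.049 0.035 0.249
-0.234 -0.061 0.035 0.277
-0.253 -0.075 0.035 0.305
-0.271 -0.090 0.035 0.333
```

View pics/t2.png

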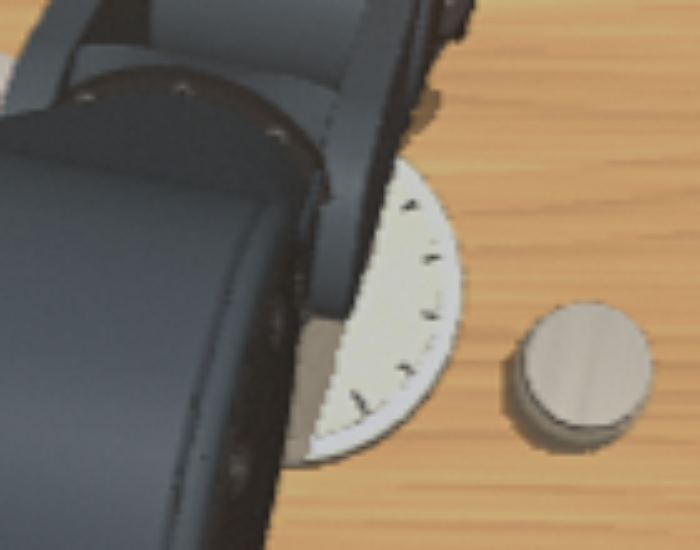

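The robot's wrist hides the arm, and only the right half of the dial and the jar are visible. I'll continue the arc.

{"api": "move_arm", "payload": {
  "motion": "-1 -0.03 -0.022 0.03 0.027;-1 -0.054 -0.018 0.03 0.055;-1 -0.077 -0.017 0.03 0.083;-1 -0.101 -0.017 0.03 0.11;-1 -0.124 -0.019 0.03 0.138;-1 -0.148 -0.024 0.03 0.166;-1 -0.17 -0.03 0.03 0.194;-1 -0.193 -0.039 0.03 0.222;-1 -0.214 -0.049 0.03 0.249;-1 -0.234 -0.061 0.03 0.277;-1 -0.253 -0.075 0.03 0.305;-1 -0.271 -0.09 0.03 0.333"
}}

```text
time: 4.2
position: [0.551, -0.0294, 0.0619]
tool_rot: [1.0, -0.0, 0.002, 0.0]
ft_force: [1.5, 1.2, 0.6]
grip_width: 0.0005
grip_force: 0.6
```

```bash
python3 - <<'E'
from h import *
p,d=robot.camera('wrist');cv2.imwrite('pics/w3.png',p[:,:,::-1])
rows([(*tgt(ph,1,.0155),.062,ph) for ph in list(np.arange(-95,-146,-5))])
print(tgt(-90,1,.0155))
E
```

```text
t 4.25 p [ 0.5498 -0.0295  0.0617] psi -90.2 q [-0.26  0.68  1.75  0.    0.71  1.32] F [ 0.55 -0.58  0.87] w 0.0006
-0.020 0.006 -0.001 0.027
-0.043 0.010 -0.002 0.054
-0.067 0.012 -0.002 0.082
-0.090 0.011 -0.002 0.110
-0.114 0.009 -0.002 0.138
-0.137 0.004 -0.002 0.165
-0.160 -0.002 -0.002 0.193
-0.182 -0.010 -0.002 0.221
-0.203 -0.021 -0.002 0.249
-0.224 -0.033 -0.002 0.277
-0.243 -0.046 -0.002 0.304
[ 0.5505 -0.0295]
```

View pics/w3.png

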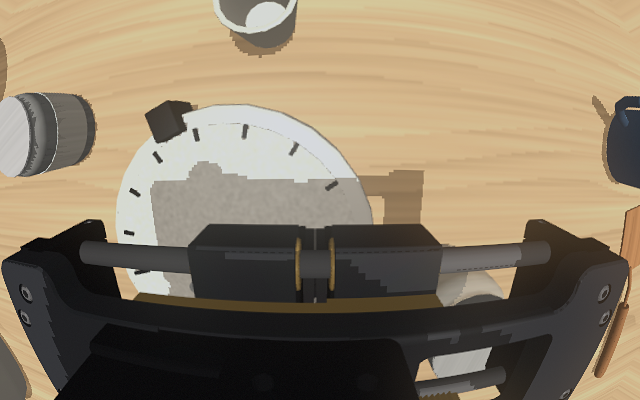

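The wrist view shows the swept dial clear of the arm and the clip still in place at (165,120). The arm is ahead of the fingers. I'll continue.

{"api": "move_arm", "payload": {
  "motion": "-1 -0.02 0.006 0 0.027;-1 -0.043 0.01 0 0.054;-1 -0.067 0.012 0 0.082;-1 -0.09 0.011 0 0.11;-1 -0.114 0.009 0 0.138;-1 -0.137 0.004 0 0.165;-1 -0.16 -0.002 0 0.193;-1 -0.182 -0.01 0 0.221;-1 -0.203 -0.021 0 0.249;-1 -0.224 -0.033 0 0.277;-1 -0.224 -0.033 0 0.277"
}}

```text
time: 5.17
position: [0.505, -0.0226, 0.0612]
tool_rot: [0.908, -0.42, 0.001, -0.0]
ft_force: [-0.2, -1.1, 0.8]
grip_width: 0.0004
grip_force: 0.0
```

```bash
python3 - <<'E'
from h import *
print(tgt(-140,1,.0155))
rows([(*tgt(ph,1,.0155),.062,ph) for ph in list(np.arange(-142,-155,-2))])
E
```

```text
[ 0.5051289  -0.02279864]
t 5.1667 p [ 0.505  -0.0226  0.0612] psi -139.7 q [-0.27  0.65  1.87 -0.    0.62  2.17] F [-0.25 -1.13  0.82] w 0.0004
-0.008 0.003 -0.004 0.013
-0.017 0.005 -0.004 0.024
-0.026 0.007 -0.004 0.035
-0.035 0.008 -0.004 0.046
-0.045 0.009 -0.004 0.057
-0.054 0.010 -0.004 0.069
-0.064 0.011 -0.004 0.080
```

{"api": "move_arm", "payload": {
  "motion": "-1 -0.008 0.003 0 0.013;-1 -0.017 0.005 0 0.024;-1 -0.026 0.007 0 0.035;-1 -0.035 0.008 0 0.046;-1 -0.035 0.008 0 0.046;-1 -0.035 0.008 0 0.046"
}}

```text
time: 5.67
position: [0.5009, -0.0195, 0.061]
tool_rot: [0.875, -0.484, 0.002, -0.0]
ft_force: [0.6, -3.9, 3.3]
grip_width: 0.0003
grip_force: 2.2
```

{"api": "move_arm", "payload": {
  "motion": "-1 -0.01 0.001 0 0.01;-1 -0.01 0.001 0 0.01;-1 -0.01 0.001 0 0.01"
}}

```text
time: 5.92
position: [0.4997, -0.018, 0.0609]
tool_rot: [0.867, -0.498, 0.002, -0.0]
ft_force: [2.7, -4.2, 4.2]
grip_width: 0.0005
grip_force: 2.7
```

```bash
python3 - <<'E'
from h import *
F=[]
for i in range(6):
    robot.camera('scene');F.append(robot.get_obs()['ft_force'])
print(np.mean(F,0),np.std(F,0));print(tgt(-150,1,.0155));rows([])
E
```

```text
[ 2.73003505 -4.47415388  3.53770422] [0.24712807 0.44481357 0.35738129]
[ 0.49771668 -0.01692339]
t 6.2167 p [ 0.4997 -0.0181  0.0609] psi -149.7 q [-0.26  0.64  1.88 -0.    0.61  2.35] F [ 2.62 -4.35  3.87] w 0.0006
```

The force rose from about 1 N to 5 N while the arm sat near -148°, so it is on the end stop. I'll back off, rise, cross over to the clockwise side and look.

{"api": "move_arm", "payload": {
  "motion": "-1 0.04 0 0 0;-1 0.04 0 -0.1 0;-1 0.04 0 -0.28 0;-1 0.04 0 -0.28 0;-1 -0.05 0.01 -0.28 0;-1 -0.19 0.01 -0.28 0;-1 -0.19 0.01 -0.28 0;-1 -0.19 0.01 -0.28 0;-1 -0.19 0.01 -0.28 0"
}}

```text
time: 6.97
position: [0.4766, 0.0149, 0.1157]
tool_rot: [0.867, -0.499, -0.0, 0.0]
ft_force: [0.5, -0.4, 0.3]
grip_width: 0.0001
grip_force: 0.0
```

```bash
python3 - <<'E'
from h import *
p,d=robot.camera('wrist');cv2.imwrite('pics/w4.png',p[:,:,::-1])
rows([(*tgt(-148,-1,.0225,.055),.11,-150),(*tgt(-148,-1,.0225,.055),.061,-150)]+[(*tgt(ph,-1,.0155),.061,ph) for ph in range(-143,-104,-5)])
E
```

```text
t 7.0167 p [0.4771 0.0145 0.1158] psi -149.9 q [-0.2   0.52  1.9   0.    0.72  2.41] F [0.25 0.69 1.01] w 0.0008
0.007 0.008 0.029 0.001
0.008 0.008 0.274 0.001
```

View pics/w4.png

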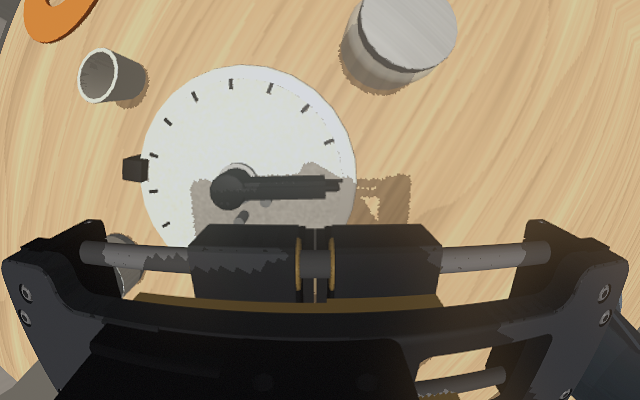

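The wrist view shows the arm pressed against its end-stop post, from (230,188) to (340,185). The clip is undisturbed at (135,168). Next I descend on the clockwise side.

{"api": "move_arm", "payload": {
  "motion": "-1 0.007 0.008 0.12 0;-1 0.007 0.008 0.274 0;-1 0.007 0.008 0.274 0;-1 0.007 0.008 0.274 0"
}}

```text
time: 7.35
position: [0.4751, 0.0125, 0.0599]
tool_rot: [0.866, -0.499, -0.002, 0.001]
ft_force: [0.2, 0.6, -0.1]
grip_width: 0.0007
grip_force: 0.0
```

```bash
python3 - <<'E'
from h import *
rows([(*tgt(ph,-1,.0155),.062,ph) for ph in range(-145,-89,5)])
E
```

```text
t 7.35 p [0.4751 0.0125 0.0599] psi -149.9 q [-0.21  0.63  1.94  0.    0.58  2.41] F [ 0.17  0.58 -0.1 ] w 0.0007
0.052 -0.019 -0.011 -0.027
0.075 -0.015 -0.011 -0.055
0.099 -0.013 -0.011 -0.083
0.122 -0.013 -0.011 -0.111
0.146 -0.016 -0.011 -0.139
0.169 -0.020 -0.011 -0.166
0.192 -0.027 -0.011 -0.194
0.214 -0.035 -0.011 -0.222
0.235 -0.045 -0.011 -0.250
0.256 -0.058 -0.011 -0.277
0.275 -0.071 -0.012 -0.305
0.293 -0.087 -0.012 -0.333
```

{"api": "move_arm", "payload": {
  "motion": "-1 0.052 -0.019 -0.01 -0.027;-1 0.075 -0.015 -0.01 -0.055;-1 0.099 -0.013 -0.01 -0.083;-1 0.122 -0.013 -0.01 -0.111;-1 0.146 -0.016 -0.01 -0.139;-1 0.169 -0.02 -0.01 -0.166;-1 0.192 -0.027 -0.01 -0.194;-1 0.214 -0.035 -0.01 -0.222;-1 0.235 -0.045 -0.01 -0.25;-1 0.256 -0.058 -0.01 -0.277;-1 0.275 -0.071 -0.01 -0.305;-1 0.293 -0.087 -0.01 -0.333"
}}

```text
time: 8.35
position: [0.5209, -0.0298, 0.0651]
tool_rot: [1.0, 0.003, 0.001, 0.0]
ft_force: [-1.1, -0.4, -0.2]
grip_width: 0.001
grip_force: 0.5
```

```bash
python3 - <<'E'
from h import *
print(tgt(-90,-1,.0155));rows([(*tgt(ph,-1,.0155),.062,ph) for ph in range(-85,-29,5)])
E
```

```text
[ 0.5195 -0.0295]
t 8.35 p [ 0.5209 -0.0298  0.0651] psi -89.7 q [-0.27  0.65  1.82 -0.    0.66  1.29] F [-1.14 -0.39 -0.21] w 0.001
0.016 0.004 0.015 -0.026
0.039 0.008 0.015 -0.054
0.063 0.010 0.015 -0.082
0.087 0.010 0.015 -0.110
0.110 0.007 0.015 -0.137
0.133 0.003 0.015 -0.165
0.156 -0.003 0.015 -0.193
0.178 -0.012 0.015 -0.221
0.200 -0.022 0.015 -0.248
0.220 -0.034 0.016 -0.276
0.239 -0.048 0.016 -0.304
0.257 -0.063 0.016 -0.332
```

{"api": "move_arm", "payload": {
  "motion": "-1 0.016 0.004 0.01 -0.026;-1 0.039 0.008 0.01 -0.054;-1 0.063 0.01 0.01 -0.082;-1 0.087 0.01 0.01 -0.11;-1 0.11 0.007 0.01 -0.137;-1 0.133 0.003 0.01 -0.165;-1 0.156 -0.003 0.01 -0.193;-1 0.178 -0.012 0.01 -0.221;-1 0.2 -0.022 0.01 -0.248;-1 0.22 -0.034 0.01 -0.276;-1 0.239 -0.048 0.01 -0.304;-1 0.257 -0.063 0.01 -0.332"
}}

```text
time: 9.35
position: [0.5734, -0.0174, 0.0635]
tool_rot: [0.866, 0.5, 0.001, 0.001]
ft_force: [-0.2, -1.2, -0.2]
grip_width: 0.0006
grip_force: 0.5
```

```bash
python3 - <<'E'
from h import *
print(tgt(-30,-1,.0155));rows([(*tgt(ph,-1,.0155),.062,ph) for ph in range(-25,11,5)])
E
```

```text
[ 0.57228332 -0.01692339]
t 9.35 p [ 0.5734 -0.0174  0.0635] psi -29.9 q [-0.22  0.7   1.69 -0.    0.75  0.3 ] F [-0.22 -1.18 -0.24] w 0.0006
0.022 -0.000 0.008 -0.027
0.046 0.004 0.008 -0.055
0.069 0.005 0.008 -0.083
0.093 0.005 0.008 -0.111
0.116 0.003 0.008 -0.139
0.140 -0.002 0.008 -0.166
0.162 -0.008 0.008 -0.194
0.185 -0.017 0.008 -0.222
```

{"api": "move_arm", "payload": {
  "motion": "-1 0.022 0 0.008 -0.027;-1 0.046 0.004 0.008 -0.055;-1 0.069 0.005 0.008 -0.083;-1 0.093 0.005 0.008 -0.111;-1 0.116 0.003 0.008 -0.139;-1 0.14 -0.002 0.008 -0.166;-1 0.162 -0.008 0.008 -0.194;-1 0.185 -0.017 0.008 -0.222;-1 0.185 -0.017 0.008 -0.222"
}}

```text
time: 10.1
position: [0.5892, 0.0172, 0.0619]
tool_rot: [0.644, 0.765, 0.001, 0.002]
ft_force: [0.7, -0.5, 0.7]
grip_width: 0.0004
grip_force: 0.0
```

```bash
python3 - <<'E'
from h import *
print(tgt(10,-1,.0155));rows([(*tgt(ph,-1,.0155),.062,ph) for ph in (13,16,18,20,22.5)])
p,d=robot.camera('wrist');cv2.imwrite('pics/w5.png',p[:,:,::-1])
E
```

```text
[0.58890155 0.01626519]
t 10.1 p [0.5892 0.0172 0.0619] psi 9.9 q [-0.16  0.71  1.65  0.    0.77 -0.33] F [ 0.67 -0.49  0.66] w 0.0004
0.009 0.001 -0.000 -0.017
0.023 0.004 -0.000 -0.034
0.032 0.006 -0.000 -0.045
0.042 0.007 -0.000 -0.056
0.054 0.008 -0.000 -0.070
```

View pics/w5.png

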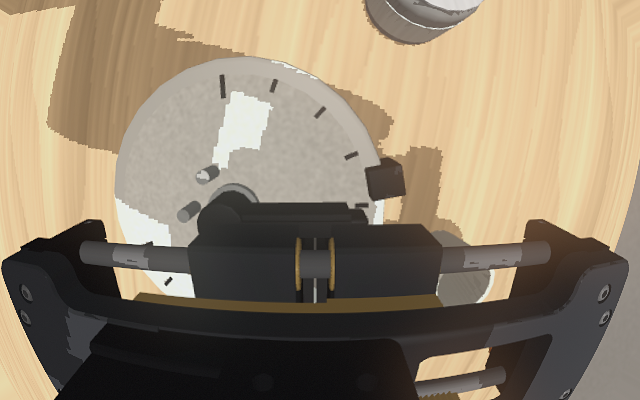

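The wrist view shows the arm at (220..365,213), about 12° short of the clip at (385,180). I'll push to about 21.5°.

{"api": "move_arm", "payload": {
  "motion": "-1 0.009 0.001 0 -0.017;-1 0.023 0.004 0 -0.034;-1 0.032 0.006 0 -0.045;-1 0.042 0.007 0 -0.056;-1 0.049 0.008 0 -0.064;-1 0.049 0.008 0 -0.064;-1 0.049 0.008 0 -0.064"
}}

```text
time: 10.73
position: [0.588, 0.0267, 0.0603]
tool_rot: [0.565, 0.825, 0.0, 0.001]
ft_force: [0.6, -1.7, 0.9]
grip_width: 0.0002
grip_force: 0.7
```

{"api": "move_arm", "payload": {
  "motion": "-1 -0.05 0 0 0;-1 -0.05 0 -0.1 0;-1 -0.05 0 -0.5 0;-1 -0.05 0 -0.7 0;-1 -0.9 0 -0.7 0;-1 -0.9 0 -0.7 0;-1 -0.9 0 -0.7 0;-1 -0.9 0 -0.7 0;-1 -0.9 0 -0.7 0;-1 -0.9 0 -0.7 0;-1 -0.9 0 -0.7 0"
}}

```text
time: 11.65
position: [0.6516, -0.1408, 0.1987]
tool_rot: [0.565, 0.825, 0.0, -0.002]
ft_force: [-0.1, 0.7, -0.2]
grip_width: 0.0004
grip_force: 0.0
```

```bash
python3 - <<'E'
from h import *
rows([])
p,d=robot.camera('top');np.savez('top6.npz',p=p,d=d);cv2.imwrite('pics/t6.png',cv2.resize(p[175:265,245:375,::-1],None,fx=6,fy=6,interpolation=cv2.INTER_CUBIC))
E
```

```text
t 11.65 p [ 0.6516 -0.1408  0.1987] psi 21.2 q [-0.38  0.62  1.35  0.    1.18 -0.75] F [-0.14  0.74 -0.15] w 0.0004
```

View pics/t6.png

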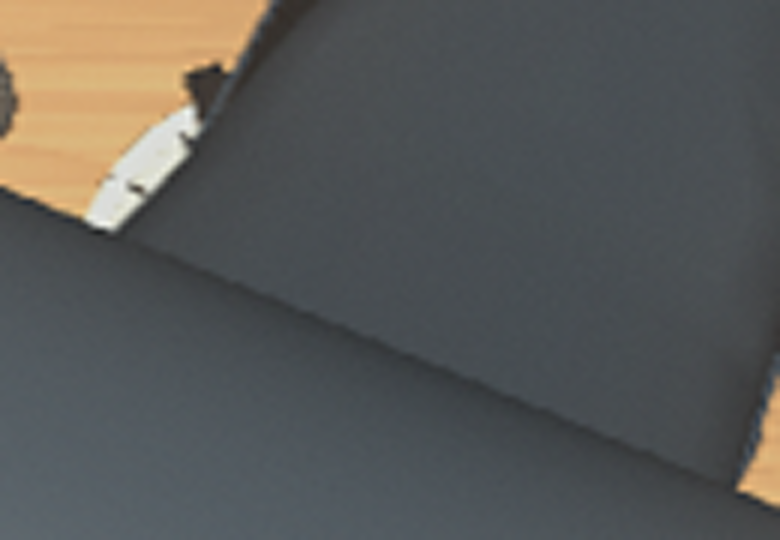

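The robot's forearm still covers the dial. I'll swing further right.

{"api": "move_arm", "payload": {
  "motion": "-1 -1 -0.5 0 0;-1 -1 -0.5 0 0;-1 -1 -0.5 0 0;-1 -1 -0.5 0 0;-1 -1 -0.5 0 0;-1 -1 -0.5 0 0;-1 -1 -0.5 0 0;-1 -1 -0.5 0 0;-1 -1 -0.5 0 0"
}}

```text
time: 12.45
position: [0.6321, -0.3601, 0.1988]
tool_rot: [0.563, 0.826, 0.001, -0.002]
ft_force: [-0.0, -0.1, -1.1]
grip_width: 0.0007
grip_force: 0.0
```

```bash
python3 - <<'E'
from h import *
rows([])
p,d=robot.camera('top');np.savez('top7.npz',p=p,d=d);cv2.imwrite('pics/t7.png',cv2.resize(p[175:265,245:375,::-1],None,fx=6,fy=6,interpolation=cv2.INTER_CUBIC))
E
```

```text
t 12.45 p [ 0.6321 -0.3601  0.1988] psi 21.4 q [-0.67  0.7   1.17  0.    1.27 -1.05] F [-0.01 -0.06 -1.13] w 0.0007
```

View pics/t7.png

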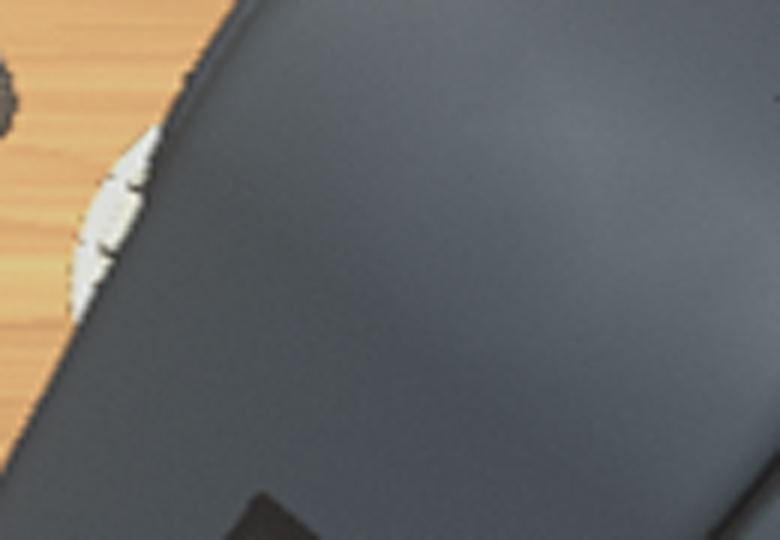

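The forearm still hides the dial from above, and my 10 pictures are used up. I'll measure numerically from the scene camera, using depth and dark pixels.

```bash
cat > meas.py <<'E'
from h import *
def cloud(n,z0=None):
    p,d=robot.camera(n) if z0 is None else z0
    m=robot.camera_model(n);K=m['mtx'];v,u=np.mgrid[:400,:640]
    P=np.stack([(u-K[0,2])/K[0,0]*d,(v-K[1,2])/K[1,1]*d,d],-1)@rot(m['attitude']).T+m['position']
    return p,d,P
def rep(n,z0=None):
    p,d,P=cloud(n,z0);m=robot.camera_model(n)
    V=p.max(2)
    q=P[...,:2]-C;r=np.hypot(q[...,0],q[...,1]);a=np.degrees(np.arctan2(q[...,1],q[...,0]))
    near=(d>0)&(r<.115)&(P[...,2]<.09)&(P[...,2]>.03)&(V<85)
    print(n,'dial px',((r<.092)&(abs(P[...,2]-.04)<.006)).sum(),'dark',near.sum())
    k,l,s,ce=cv2.connectedComponentsWithStats(near.astype(np.uint8),connectivity=4)
    for i in range(1,k):
        if s[i,4]>6:
            M=l==i;print(s[i],'r %.3f..%.3f'%(r[M].min(),r[M].max()),'z med %.3f'%np.median(P[M][:,2]))
    arm=near&(r>.025)&(r<.077)&(P[...,2]>.058); cl=near&(r>.079)&(r<.105)&(P[...,2]<.06)
    for nm,M in(('arm',arm),('outer arm',arm&(r>.05)),('clip',cl)):
        if M.sum():
            w=q[M].mean(0);print(nm,M.sum(),'mean xy',w.round(4),'r %.3f ang %.1f'%(np.hypot(*w),np.degrees(np.arctan2(w[1],w[0]))),'z %.3f'%P[M][:,2].mean())
E
python3 - <<'E'
from meas import *
for n in('top','scene'):
    z=np.load(n+'0.npz');print('initial');rep(n,(z['p'],z['d']))
print('NOW');rep('scene')
E
```

```text
initial
top dial px 3459 dark 273
[276 186   8   9  50] r 0.083..0.102 z med 0.051
[287 192  10  35 191] r 0.001..0.076 z med 0.073
arm 75 mean xy [0.047  0.0057] r 0.047 ang 7.0 z 0.073
outer arm 33 mean xy [0.0599 0.0072] r 0.060 ang 6.9 z 0.073
clip 63 mean xy [0.0592 0.027 ] r 0.065 ang 24.5 z 0.048
initial
scene dial px 2042 dark 278
[333 181  19  26 210] r 0.001..0.081 z med 0.070
[358 204   9  11  67] r 0.089..0.109 z med 0.049
arm 89 mean xy [0.0521 0.0034] r 0.052 ang 3.8 z 0.069
outer arm 49 mean xy [0.0636 0.0051] r 0.064 ang 4.6 z 0.069
clip 45 mean xy [0.0915 0.0316] r 0.097 ang 19.1 z 0.048
NOW
scene dial px 2015 dark 289
[334 181  24  22 225] r 0.001..0.080 z med 0.068
[358 204   9  12  64] r 0.089..0.109 z med 0.050
arm 96 mean xy [0.0481 0.0157] r 0.051 ang 18.0 z 0.068
outer arm 48 mean xy [0.0601 0.0205] r 0.064 ang 18.9 z 0.068
clip 40 mean xy [0.0909 0.0332] r 0.097 ang 20.1 z 0.050
```

The arm is about 1–3° short of the clip's middle, and the tolerance is about ±6.8°. The clip and timer haven't moved and the hand is clear.

```bash
python3 -c "
from rig import robot
print(robot.hand_in())"
```

```text
the job is handed in; nothing more can be done
None
```

I pushed the pointer clockwise to its end stop, then back to within about 1–3° of the clip's middle (tolerance about 6.8°); the hand was clear and I handed the job in, but got no verdict, and I measured that final alignment from camera depth because I had used all 10 picture views.

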